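# Index the sprung shuttle of a parts feeder to its middle station

## Task

Bring the steel cup of the parts feeder to the middle station. With a fingertip tip the parked pawl over so that it lies on the shuttle, then push the shuttle's push bar away from its home position until the pawl drops behind the raised step, and let go, so that the shuttle springs back against the pawl and stays latched halfway. Do not touch the cup, which rides along in its nest, and leave the things lying around the feeder where they are.

Things in the scene. Friction and masses are not known exactly. Their poses are not given: they have to be found in the camera images.
- feeder: The parts feeder, bolted down: a dark steel base plate 305 x 146 x 12 mm with two aluminium rails, a steel spring tube along each side and, between two posts 58 mm high, the pivot of the pawl. Its origin lies on the bench top straight under the pivot; its x axis is the direction in which the shuttle is pushed (away from the push bar, towards the cup), y to the left of that, z up. The base plate reaches from x = -95 to +210 mm. Nothing fixed on it is higher than 58 mm.
- shuttle (a joint): Travel of the shuttle along the feeder's x axis in m: 0 = home, 0.070 = end stop. A spring drives it back home (about 4 N at home, 8 N at 0.040, 12 N at the end stop). With the pawl lying on it, the pawl drops behind the step just past 0.040, and the released shuttle then comes back to rest against it at 0.040, the middle station. With the pawl parked it goes back all the way home.
- push_face (a point): Centre of the front face (rubber pad) of the upright aluminium push bar at the shuttle's end nearest the robot; moves with the shuttle. The bar stands across the feeder, 134 mm wide (along y), 12 mm thick, from 16 to 54 mm above the bench; this point is 38 mm above the bench and at home 117.5 mm from the pivot in -x. It is pushed in the feeder's +x. The bench before it is free.
- pawl (a joint): Angle of the pawl in rad about the feeder's y axis: 0 = parked, leaning 30 degrees back from upright towards the push bar, against its stop (gravity holds it there); 0.52 = upright, beyond which it falls over by itself; about 2.13 = lying on the raised step of the shuttle; about 2.40 = dropped behind the step (latched). It swings freely under its own weight (80 g).
- pawl_tip (a point): Centre of the rounded nose of the pawl, a steel bar 24 mm wide (along the feeder's y) and 9 mm thick, nose radius 6 mm; 50 mm from the pivot. Parked it is 89 mm above the bench and 25 mm from the pivot towards the push bar. It is tipped over in the feeder's +x.
- pawl_hinge (a point): Centre of the pivot pin of the pawl, 46 mm above the bench; the pin runs along the feeder's y.
- nest (a point): Centre of the floor of the round nest on the shuttle in which the cup stands: inner diameter 35 mm, wall 9 mm high above this floor, floor 28 mm above the bench; at home 105 mm from the pivot in +x. Moves with the shuttle.
- cup_mid (a point): Centre, half-way up, of the plain steel cup (32 mm diameter, 34 mm high) that stands loose and upright in the nest; its rim is 62 mm above the bench. Not to be touched.
- tape_measure: Bystander: yellow tape measure 64 x 69 x 32 mm, on the bench right of the feeder. Origin at its underside.
- wing_nut: Bystander: wing nut 18 x 41 x 20 mm, on the bench left of the feeder. Origin at its underside.
- screwdriver: Bystander: red screwdriver 200 mm long, 26 mm high, on the bench left of the feeder. Origin at its underside.
- bushing: Bystander: flanged bushing 28 mm diameter, 18 mm high, on the bench right of the feeder. Origin at its underside.
- bolt: Bystander: steel hexagon bolt 58 mm long, 20 mm high, lying on the bench right of the feeder. Origin at its underside.
Not all that is in view belongs to the job. What is shaped like the part that bears cup_mid but yellow is not meant.

How it is judged:
By the outcome, as a careful person would: the job done as asked, in the order asked, and still so for the second after the job is handed in, with the robot touching nothing.
It also fails if it takes over 38 s, if anything falls off the work surface, if the arm or the gripper's body presses on something with over 40 N, if the wrist force passes 120 N, or if a joint passes its speed limit or range.

## Robot

A 6-joint arm with a two-finger parallel gripper is mounted at the origin on a cart in front of the work surface, level with it; the furniture and walls round the work are solid. World frame = base frame: x ahead of the robot, y to its left, z up, the work surface at z = 0. Lengths are in m, angles in rad, forces in N, time in s.
With the tool pointing down it reaches from about 0.25 to 0.725 m from the base axis. Payload 4 kg.
Tool frame: the origin (TCP) lies between the finger pads; the fingertips stand 11 mm ahead of it and the grasp point (between the pads) lies 8 mm behind it (bot.tip_extent is the distance from the TCP to the fingertips, in m); z points along the fingers, y is the line along which they close (so a half turn about z gives the same grasp; the last joint's range is limited). The gripper opens to 85 mm and grips with 20 to 120 N. Pads are 22 mm wide; open, the fingers measure 114 mm over their backs; the gripper's body (76 mm by 85 mm) begins 54 mm behind the grasp point. The pads swing forward as they close: fully open they stand 13 mm farther back than shut.
Start: joints at [-1.264, 0.241, 0.005, 1.335, 0, 1.571], TCP at [0.151, -0.477, 0.242] pointing down, gripper open.
Joint ranges: [-2.72, 2.72], [-1.05, 1.87], [-1.09, 1.28], [-1.99, 2.15], [-1.42, 1.44], [-3.14, 3.14]. Speed limits (rad/s): [2.79, 2.79, 3.14, 3.14, 3.14, 3.14].

## Interface

Orientations are given as a unit quaternion [x, y, z, w].
In Python, from workcell import bot gives the robot as it stands. The module is installed in compiled form; this text tells all that it offers.
- The arm moves only by the tool drive_tool, never from a script. Its argument "rows" is a list of rows, each an object of numbers: "dx", "dy", "dz": the shift along the tool's x, y, z in units of 50 mm (1.0 is 50 mm); "wx", "wy", "wz": the turn, a rotation vector about the tool's x, y, z in units of 5 degrees (1.0 is 5 degrees); "hand": the finger opening in mm, from 0 to 85.4. A call has 1 to 20 rows; each row is the pose to reach, as a shift and turn from the pose commanded when the call began, along the tool's axes at that moment; what a row does not reach only later rows make up. A row lasts 1/10 s, in which the tool goes at most 50 mm and 8.59 degrees, less where a joint would pass 70% of its speed; a pose out of reach is approached as far as the arm can. A call with a gripper value outside its range is refused whole. The fingers move at their own pace and stop on an object; the grip force is fixed at half the most. Time passes only in rows, so rows that repeat a pose let the fingers close. It gives the time, the measured TCP pose, the force, the opening and the grip force at its end, in the units of the state.
- bot.get_obs(): the state, without advancing time (a new reading comes with each control period).
- bot.camera(name): name is "scene" or "top" or "wrist"; returns the picture (400x640x3 uint8, red, green, blue); there is no depth.
- bot.get_calibration(name): a dict with "vfov" (degrees; the focal length in pixels is half the picture's height over the tangent of half this angle, whatever the lens; pixels are square), "cx", "cy" (the principal point, pixels), "origin" and "rotation" of the camera in the world; the wrist camera has in their place "mount" (4x4, takes a point from camera to tool coordinates, whose origin is the TCP and whose axes are the flange's). Camera axes: x right, y up, looking along -z (the intrinsics and any distortion apply to the point x, -y, -z); pixel columns grow to the right and rows downward; lengths in m; the calibration is good to about 2 mm. A picture is of the moment at which its call begins: read the wrist's pose just before it. get_calibration takes no time and is no camera call.
- bot.job_done(): hands the job in; it is judged then, once.
Trained networks look in the newest picture that a camera, given by its name, has taken for a name from the list of things; names that differ only in an ending like _2 or _b are one class to them, and where a whole thing is asked for, a point or a joint stands for the part that bears it (a point fixed in the world has none). Each returns a list of dicts, best first, with "score" (0 to 1); they miss things now and then, are a little off and sometimes report something else, mostly with a low value. They report only what shows in the picture. A call takes as long as a camera call. They do not tell look-alikes from the thing itself.
- bot.look_for(camera, thing): "extent" ([centre column, centre row, width, height] in pixels, round what is visible of it).
- bot.outline_of(camera, thing): "region" (400x640 bool, what is visible of it) and "extent" ([centre column, centre row, width, height] in pixels, round what is visible of it).
The state is a dict: "clock": time; "joint_pos": joint angles; "joint_vel": joint speeds; "tau": joint torques, N m; "eef_pos": TCP position; "tool_rot": TCP orientation; "ft_force": force on the tool from outside, world axes, zero at the start; "ft_torque": the same for the moment, N m; "grip_width": finger opening in m; "grasp_force": force on a finger pad.
Only numpy, scipy, OpenCV 4.12 (cv2) and the standard library are available. Lean on these libraries where they do the work, as an engineer would, in place of code of your own. Each camera call takes 0.05 s, during which the arm holds its last target. There are 200 camera calls.

## Working session

There is one attempt and no reset: what is moved stays moved. The work goes in short steps, Python scripts to look and compute and a tool call to move; the robot and the scene stay as the last step left them, time stands still between calls to the robot, and variables do not carry over. Pictures are saved under pics/ and viewed, at most 10 in all, crops included, and the job is handed in when it is done.

Besides the shell and the picture viewer there is one more tool, called after "Call:" as a command line: name --argument value ..., lists and objects as JSON in quotes. drive_tool: Moves the arm, as the interface text tells. Its arguments: {"type":"object","properties":{"rows":{"type":"array","items":{"type":"object","properties":{"dx":{"type":"number"},"dy":{"type":"number"},"dz":{"type":"number"},"wx":{"type":"number"},"wy":{"type":"number"},"wz":{"type":"number"},"hand":{"type":"number"}}}}},"required":["rows"]}

```bash
mkdir -p pics; cat > h.py <<'E'
import numpy as np, cv2
from workcell import bot
def ray(cal,u,v):
    f=200/np.tan(np.radians(cal['vfov'])/2)
    d=np.array([(u-cal['cx'])/f,-(v-cal['cy'])/f,-1.0])
    return np.array(cal['origin']),np.array(cal['rotation'])@d
def at_z(cal,u,v,z):
    o,d=ray(cal,u,v); return o+d*(z-o[2])/d[2]
def proj(cal,p):
    f=200/np.tan(np.radians(cal['vfov'])/2)
    q=np.array(cal['rotation']).T@(np.array(p)-np.array(cal['origin']))
    return cal['cx']+f*q[0]/-q[2], cal['cy']-f*q[1]/-q[2]
E
python3 - <<'E'
from h import *
for c in ['top','scene']:
    im=bot.camera(c); cv2.imwrite(f'pics/{c}0.png',im[:,:,::-1])
    cal=bot.get_calibration(c); print(c,{k:(np.round(v,4).tolist() if k!='name' else v) for k,v in cal.items()})
    for t in ['feeder','push_face','pawl_tip','nest','cup_mid']:
        for r in bot.look_for(c,t)[:3]: print(c,t,round(r['score'],2),np.round(r['extent'],1))
o=bot.get_obs(); print(o['clock'],o['eef_pos'],o['tool_rot'])
E
```

```text
top {'vfov': 47.0574, 'cx': 323.5112, 'cy': 202.2434, 'origin': [0.5651, 0.1231, 1.0981], 'rotation': [0.0523, -0.0341, -0.7022, 0.7092]}
top feeder 0.89 [319.6 215.4  65.1 141.9]
top push_face 0.15 [325.3 233.5  65.6 110.6]
top pawl_tip 0.69 [319.9 239.9  10.3  16.8]
top nest 0.7 [323.9 233.1  65.9 112.5]
top nest 0.48 [380.1 220.4  33.3  30.2]
top cup_mid 0.73 [319.2 186.6  20.1  20. ]
top cup_mid 0.71 [321.1 213.6  63.8 137.3]
top cup_mid 0.48 [378.4 140.4  13.7  19.2]
scene {'vfov': 47.9554, 'cx': 319.5966, 'cy': 192.7805, 'origin': [1.358, -0.156, 0.6514], 'rotation': [0.3666, 0.2479, 0.5086, 0.7386]}
scene feeder 0.82 [346.9 219.3 121.9 123.6]
scene feeder 0.51 [330.7 180.4  15.6  25.5]
scene push_face 0.57 [319.4 198.7  73.4  83.2]
scene pawl_tip 0.62 [328.5 181.6  12.8  31.2]
scene nest 0.83 [320.7 196.   69.8  83. ]
scene cup_mid 0.75 [309.2 288.1  18.6  29.1]
scene cup_mid 0.67 [350.2 218.1  10.4  23.8]
0.6 [ 0.15102664 -0.47663033  0.24231825] [9.88255390e-01 1.52811271e-01 1.44021303e-05 8.64983341e-06]
```

View both.

```bash
sed -i 's/^from workcell/from scipy.spatial.transform import Rotation as R\nfrom workcell/; s/np.array(cal\[.rotation.\])/R.from_quat(cal["rotation"]).as_matrix()/' h.py
python3 - <<'E'
import cv2
a=cv2.imread('pics/top0.png')[110:310,220:440];b=cv2.imread('pics/scene0.png')[120:320,220:420]
cv2.imwrite('pics/t1.png',cv2.resize(a,(660,600),interpolation=cv2.INTER_CUBIC));cv2.imwrite('pics/s1.png',cv2.resize(b,(600,600),interpolation=cv2.INTER_CUBIC))
E
```

```text
(no output)
```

View pics/t1.png

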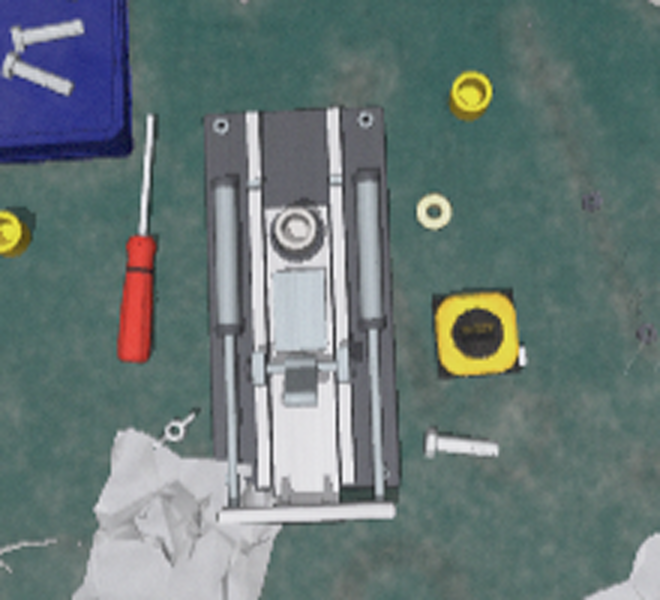

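View pics/s1.png

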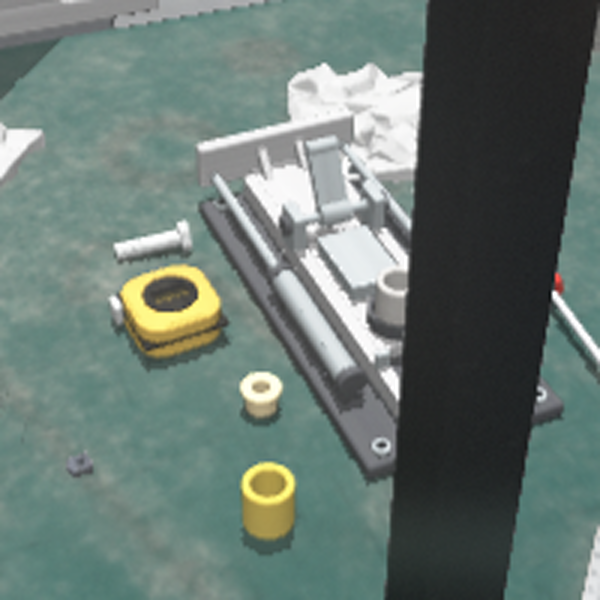

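Top view: feeder plate corners at (288,149), (348,146), (353,272); steel cup at (319,186) stands in the nest (the one meant). The yellow look-alikes at (377,142) and (223,187) stand loose on the bench and are not meant. The pawl is parked with its tip at about (320,241), and the push bar is at about (322,281).

```bash
python3 - <<'E'
from h import *
from scipy.optimize import least_squares
cal=bot.get_calibration('top')
M=[((.21,.073,.012),(205,117)),((.21,-.073,.012),(383,108)),((-.095,-.073,.012),(399,486)),((.105,0,.062),(298,228)),((-.1055,-.067,.054),(395,503)),((-.1055,.067,.054),(220,509)),((-.025,0,.092),(301,390))]
px=[(220+u/3,110+v/3) for _,(u,v) in M]
def w(p,q): c,s=np.cos(p[2]),np.sin(p[2]); return [p[0]+c*q[0]-s*q[1],p[1]+s*q[0]+c*q[1],q[2]]
def res(p): return np.ravel([np.subtract(proj(cal,w(p,m[0])),x) for m,x in zip(M,px)])
r=least_squares(res,[.5,.1,0]);p=r.x
print(p.round(4),np.degrees(p[2]),r.fun.reshape(-1,2).round(2).tolist())
for n,q in dict(tip=(-.025,0,.089),face=(-.1175,0,.038),cup=(.105,0,.062)).items(): print(n,np.round(w(p,q),4))
sc=bot.get_calibration('scene')
for q in [(.105,0,.062),(-.025,0,.092),(-.1175,-.067,.054),(-.095,-.073,.012),(.21,-.073,.012)]: u,v=proj(sc,w(p,q)); print(q,((u-220)*3,(v-120)*3))
print(R.from_quat(bot.get_obs()['tool_rot']).as_matrix().round(3))
for k in ('tape_measure','bolt','screwdriver','wing_nut'):
  pass
E
```

```text
[0.6255 0.1567 0.0483] 2.7702056318355806 [[-0.44, -1.65], [0.48, -1.19], [0.81, 0.33], [-0.54, -0.34], [0.44, 0.04], [-0.85, 0.2], [0.09, 2.24]]
tip [0.6005 0.1554 0.089 ]
face [0.5082 0.151  0.038 ]
cup [0.7304 0.1617 0.062 ]
(0.105, 0, 0.062) (np.float64(397.07808439518334), np.float64(281.0257785049174))
(-0.025, 0, 0.092) (np.float64(318.180503178784), np.float64(144.87776133250193))
(-0.1175, -0.067, 0.054) (np.float64(190.83643923344704), np.float64(142.81805351009345))
(-0.095, -0.073, 0.012) (np.float64(195.793262640619), np.float64(203.2608746128033))
(0.21, -0.073, 0.012) (np.float64(365.83372551728644), np.float64(471.2500869468412))
[[ 0.953  0.302  0.   ]
 [ 0.302 -0.953 -0.   ]
 [ 0.     0.    -1.   ]]
```

```bash
python3 - <<'E'
from h import *
a=cv2.imread('pics/top0.png');b=cv2.imread('pics/scene0.png')
cv2.imwrite('pics/both.png',np.vstack([cv2.resize(a,(480,300)),cv2.resize(b,(480,300))]))
o=bot.get_obs();Rt=R.from_quat(o['tool_rot']).as_matrix();P=np.array([.6255,.1567]);y=.0483
def tool(fx,fy,z): 
    c,s=np.cos(y),np.sin(y);w=np.array([P[0]+c*fx-s*fy,P[1]+s*fx+c*fy,z]);return w,Rt.T@(w-o['eef_pos'])/.05
for q in [(-.075,0,.2),(-.075,0,.09)]:print(q,tool(*q))
E
```

```text
(-0.075, 0, 0.2) (array([0.55058747, 0.15307891, 0.2       ]), array([11.4218453 , -9.59241   ,  0.84645379]))
(-0.075, 0, 0.09) (array([0.55058747, 0.15307891, 0.09      ]), array([11.42178849, -9.59245729,  3.04645379]))
```

View pics/both.png

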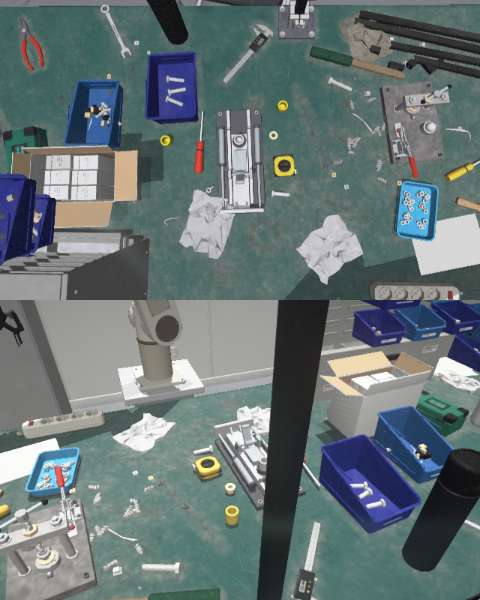

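Call:
drive_tool --rows '[{"dx": 11.42, "dy": -9.59, "dz": 0.85, "wz": 2.96, "hand": 0}, {"dx": 11.42, "dy": -9.59, "dz": 0.85, "wz": 2.96, "hand": 0}, {"dx": 11.42, "dy": -9.59, "dz": 0.85, "wz": 2.96, "hand": 0}, {"dx": 11.42, "dy": -9.59, "dz": 0.85, "wz": 2.96, "hand": 0}, {"dx": 11.42, "dy": -9.59, "dz": 0.85, "wz": 2.96, "hand": 0}, {"dx": 11.42, "dy": -9.59, "dz": 0.85, "wz": 2.96, "hand": 0}, {"dx": 11.42, "dy": -9.59, "dz": 0.85, "wz": 2.96, "hand": 0}, {"dx": 11.42, "dy": -9.59, "dz": 0.85, "wz": 2.96, "hand": 0}, {"dx": 11.42, "dy": -9.59, "dz": 0.85, "wz": 2.96, "hand": 0}, {"dx": 11.42, "dy": -9.59, "dz": 0.85, "wz": 2.96, "hand": 0}, {"dx": 11.42, "dy": -9.59, "dz": 0.85, "wz": 2.96, "hand": 0}, {"dx": 11.42, "dy": -9.59, "dz": 0.85, "wz": 2.96, "hand": 0}, {"dx": 11.42, "dy": -9.59, "dz": 0.85, "wz": 2.96, "hand": 0}, {"dx": 11.42, "dy": -9.59, "dz": 0.85, "wz": 2.96, "hand": 0}, {"dx": 11.42, "dy": -9.59, "dz": 0.85, "wz": 2.96, "hand": 0}, {"dx": 11.42, "dy": -9.59, "dz": 0.85, "wz": 2.96, "hand": 0}, {"dx": 11.42, "dy": -9.59, "dz": 0.85, "wz": 2.96, "hand": 0}, {"dx": 11.42, "dy": -9.59, "dz": 0.85, "wz": 2.96, "hand": 0}, {"dx": 11.42, "dy": -9.59, "dz": 0.85, "wz": 2.96, "hand": 0}, {"dx": 11.42, "dy": -9.59, "dz": 0.85, "wz": 2.96, "hand": 0}]'

```text
invalid input at $.rows[0]: expected keys dx, dy, dz, wx, wy, wz, hand
```

Call:
drive_tool --rows '[{"dx": 11.42, "dy": -9.59, "dz": 0.85, "wx": 0, "wy": 0, "wz": 2.96, "hand": 0}, {"dx": 11.42, "dy": -9.59, "dz": 0.85, "wx": 0, "wy": 0, "wz": 2.96, "hand": 0}, {"dx": 11.42, "dy": -9.59, "dz": 0.85, "wx": 0, "wy": 0, "wz": 2.96, "hand": 0}, {"dx": 11.42, "dy": -9.59, "dz": 0.85, "wx": 0, "wy": 0, "wz": 2.96, "hand": 0}, {"dx": 11.42, "dy": -9.59, "dz": 0.85, "wx": 0, "wy": 0, "wz": 2.96, "hand": 0}, {"dx": 11.42, "dy": -9.59, "dz": 0.85, "wx": 0, "wy": 0, "wz": 2.96, "hand": 0}, {"dx": 11.42, "dy": -9.59, "dz": 0.85, "wx": 0, "wy": 0, "wz": 2.96, "hand": 0}, {"dx": 11.42, "dy": -9.59, "dz": 0.85, "wx": 0, "wy": 0, "wz": 2.96, "hand": 0}, {"dx": 11.42, "dy": -9.59, "dz": 0.85, "wx": 0, "wy": 0, "wz": 2.96, "hand": 0}, {"dx": 11.42, "dy": -9.59, "dz": 0.85, "wx": 0, "wy": 0, "wz": 2.96, "hand": 0}, {"dx": 11.42, "dy": -9.59, "dz": 0.85, "wx": 0, "wy": 0, "wz": 2.96, "hand": 0}, {"dx": 11.42, "dy": -9.59, "dz": 0.85, "wx": 0, "wy": 0, "wz": 2.96, "hand": 0}, {"dx": 11.42, "dy": -9.59, "dz": 0.85, "wx": 0, "wy": 0, "wz": 2.96, "hand": 0}, {"dx": 11.42, "dy": -9.59, "dz": 0.85, "wx": 0, "wy": 0, "wz": 2.96, "hand": 0}, {"dx": 11.42, "dy": -9.59, "dz": 0.85, "wx": 0, "wy": 0, "wz": 2.96, "hand": 0}, {"dx": 11.42, "dy": -9.59, "dz": 0.85, "wx": 0, "wy": 0, "wz": 2.96, "hand": 0}, {"dx": 11.42, "dy": -9.59, "dz": 0.85, "wx": 0, "wy": 0, "wz": 2.96, "hand": 0}, {"dx": 11.42, "dy": -9.59, "dz": 0.85, "wx": 0, "wy": 0, "wz": 2.96, "hand": 0}, {"dx": 11.42, "dy": -9.59, "dz": 0.85, "wx": 0, "wy": 0, "wz": 2.96, "hand": 0}, {"dx": 11.42, "dy": -9.59, "dz": 0.85, "wx": 0, "wy": 0, "wz": 2.96, "hand": 0}]'

```text
clock: 2.6
eef_pos: [0.5589, 0.082, 0.2]
tool_rot: [0.998, 0.063, -0.002, -0.02]
ft_force: [0.6, -0.0, 0.1]
grip_width: -0.0001
grasp_force: 0.0
```

```bash
cat >> h.py <<'E'
P=np.array([.6255,.1567]);YAW=.0483
def goal(fx,fy,z):
    o=bot.get_obs();Rt=R.from_quat(o['tool_rot'])
    c,s=np.cos(YAW),np.sin(YAW);w=np.array([P[0]+c*fx-s*fy,P[1]+s*fx+c*fy,z])
    Rg=R.from_matrix(np.array([[c,s,0],[s,-c,0],[0,0,-1.]]))
    print('clk',o['clock'],'F',np.round(o['ft_force'],1),'d',(Rt.inv().apply(w-o['eef_pos'])/.05).round(2),'w',(np.degrees((Rt.inv()*Rg).as_rotvec())/5).round(2))
E
python3 -c "
from h import *
bot.camera('top');goal(-.075,0,.2)"
```

```text
clk 2.65 F [ 0.7 -0.2  0.4] d [ 0.01 -1.43  0.06] w [-0.45  0.03  0.89]
```

Call:
drive_tool --rows '[{"dx": 0, "dy": -0.7, "dz": 0.03, "wx": -0.25, "wy": 0, "wz": 0.45, "hand": 0}, {"dx": 0.01, "dy": -1.43, "dz": 0.06, "wx": -0.45, "wy": 0.03, "wz": 0.89, "hand": 0}, {"dx": 0.01, "dy": -1.43, "dz": 0.06, "wx": -0.45, "wy": 0.03, "wz": 0.89, "hand": 0}, {"dx": 0.01, "dy": -1.43, "dz": 0.06, "wx": -0.45, "wy": 0.03, "wz": 0.89, "hand": 0}]'

```text
clock: 3.05
eef_pos: [0.5596, 0.0836, 0.1997]
tool_rot: [0.998, 0.064, -0.002, -0.02]
ft_force: [-0.7, -0.8, -0.8]
grip_width: 0.0003
grasp_force: 0.0
```

```bash
python3 -c "
from h import *
goal(-.075,0,.2);goal(-.075,0,.088)
cal=bot.get_calibration('wrist');o=bot.get_obs()
im=bot.camera('wrist').copy()
m=np.array(cal['mount']);T=np.eye(4);T[:3,:3]=R.from_quat(o['tool_rot']).as_matrix();T[:3,3]=o['eef_pos'];T=T@m
cal['origin']=T[:3,3];cal['rotation']=R.from_matrix(T[:3,:3]).as_quat()
c,s=np.cos(YAW),np.sin(YAW)
for q in [(-.025,0,.089),(-.1175,.067,.054),(-.1175,-.067,.054),(.105,0,.062),(0,0,.046),(.21,.073,.012),(.21,-.073,.012),(-.0685,0,.0)]:
    u,v=proj(cal,[P[0]+c*q[0]-s*q[1],P[1]+s*q[0]+c*q[1],q[2]]);print(q,u,v);cv2.circle(im,(int(u),int(v)),3,(255,0,0),-1)
cv2.imwrite('pics/w1.png',im[:,:,::-1])
"
```

```text
clk 3.05 F [-0.7 -0.8 -0.8] d [-0.   -1.4   0.05] w [-0.46  0.04  0.92]
clk 3.05 F [-0.7 -0.8 -0.8] d [ 0.   -1.31  2.29] w [-0.46  0.04  0.92]
(-0.025, 0, 0.089) 251.50196693794692 146.50446890909234
(-0.1175, 0.067, 0.054) 199.89927645790726 221.75989789950353
(-0.1175, -0.067, 0.054) 321.9356243564239 232.73836880715112
(0.105, 0, 0.062) 260.299060986593 -20.963933627022897
(0, 0, 0.046) 263.65315885186004 114.66027657634393
(0.21, 0.073, 0.012) 190.62161938923657 -151.08041447187668
(0.21, -0.073, 0.012) 361.64250724295766 -138.3703102935758
(-0.0685, 0, 0.0) 272.0691865241004 172.15079548430288
```

View pics/w1.png

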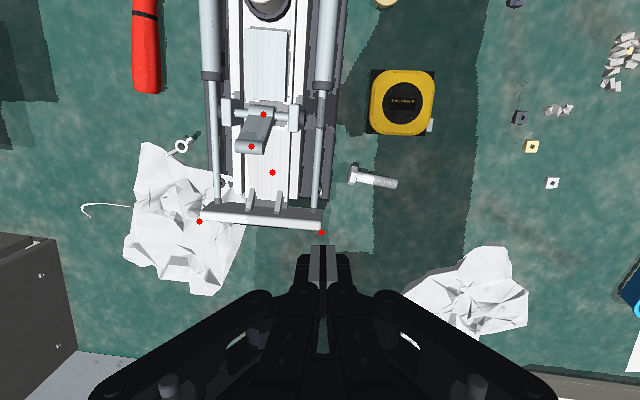

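```bash
python3 -c "
from h import *
o=bot.get_obs()
for k in ('joint_pos','joint_vel','tau','ft_force','ft_torque'):print(k,np.round(o[k],3))"
```

```text
joint_pos [0.127 0.393 0.106 1.286 0.04  3.141]
joint_vel [ 0.003  0.002  0.    -0.002  0.002  0.001]
tau [ 8.5000e-02 -4.4154e+01  2.4949e+01  1.1000e-02  1.4200e-01 -0.0000e+00]
ft_force [ 0.073 -0.321  0.662]
ft_torque [0.018 0.027 0.013]
```

```bash
python3 -c "
from h import *
print(np.round(bot.get_calibration('wrist')['mount'],3))"
```

```text
[[-0.     0.946  0.325  0.084]
 [ 1.     0.     0.    -0.   ]
 [-0.     0.325 -0.946 -0.132]
 [ 0.     0.     0.     1.   ]]
```

Call:
drive_tool --rows '[{"dx": 0, "dy": -0.2, "dz": 0.05, "wx": 0, "wy": 0, "wz": -1.7, "hand": 0}, {"dx": 0, "dy": -0.4, "dz": 0.05, "wx": 0, "wy": 0, "wz": -3.4, "hand": 0}, {"dx": 0, "dy": -0.6, "dz": 0.05, "wx": 0, "wy": 0, "wz": -5.1, "hand": 0}, {"dx": 0, "dy": -0.8, "dz": 0.05, "wx": 0, "wy": 0, "wz": -6.8, "hand": 0}, {"dx": 0, "dy": -1.0, "dz": 0.05, "wx": 0, "wy": 0, "wz": -8.5, "hand": 0}, {"dx": 0, "dy": -1.2, "dz": 0.05, "wx": 0, "wy": 0, "wz": -10.2, "hand": 0}, {"dx": 0, "dy": -1.4, "dz": 0.05, "wx": 0, "wy": 0, "wz": -11.9, "hand": 0}, {"dx": 0, "dy": -1.4, "dz": 0.05, "wx": 0, "wy": 0, "wz": -13.6, "hand": 0}, {"dx": 0, "dy": -1.4, "dz": 0.05, "wx": 0, "wy": 0, "wz": -15.3, "hand": 0}, {"dx": 0, "dy": -1.4, "dz": 0.05, "wx": 0, "wy": 0, "wz": -17, "hand": 0}, {"dx": 0, "dy": -1.4, "dz": 0.05, "wx": 0, "wy": 0, "wz": -18.7, "hand": 0}, {"dx": 0, "dy": -1.4, "dz": 0.05, "wx": 0, "wy": 0, "wz": -20.4, "hand": 0}, {"dx": 0, "dy": -1.4, "dz": 0.05, "wx": 0, "wy": 0, "wz": -22.1, "hand": 0}, {"dx": 0, "dy": -1.4, "dz": 0.05, "wx": 0, "wy": 0, "wz": -23.8, "hand": 0}, {"dx": 0, "dy": -1.4, "dz": 0.05, "wx": 0, "wy": 0, "wz": -25.5, "hand": 0}, {"dx": 0, "dy": -1.4, "dz": 0.05, "wx": 0, "wy": 0, "wz": -27.2, "hand": 0}, {"dx": 0, "dy": -1.4, "dz": 0.05, "wx": 0, "wy": 0, "wz": -28.9, "hand": 0}, {"dx": 0, "dy": -1.4, "dz": 0.05, "wx": 0, "wy": 0, "wz": -30.6, "hand": 0}, {"dx": 0, "dy": -1.4, "dz": 0.05, "wx": 0, "wy": 0, "wz": -32.3, "hand": 0}, {"dx": 0, "dy": -1.4, "dz": 0.05, "wx": 0, "wy": 0, "wz": -34, "hand": 0}]'

```text
clock: 5.1
eef_pos: [0.5507, 0.1532, 0.2]
tool_rot: [0.02, 1.0, 0.02, -0.004]
ft_force: [-0.9, 0.5, 0.7]
grip_width: -0.0
grasp_force: 0.0
```

```bash
sed -i 's/\[\[c,s,0\],\[s,-c,0\]/[[-c,-s,0],[-s,c,0]/' h.py; python3 -c "
from h import *
goal(-.075,0,.2);goal(-.075,0,.088);print(bot.get_obs()['joint_pos'].__repr__())"
```

```text
clk 5.1 F [-0.9  0.5  0.7] d [ 0. -0. -0.] w [ 0.46 -0.08 -1.01]
clk 5.1 F [-0.9  0.5  0.7] d [-0.02 -0.09  2.24] w [ 0.46 -0.08 -1.01]
array([0.25070137, 0.40022203, 0.11783047, 1.28549086, 0.04020846,
       0.29056593])
```

Call:
drive_tool --rows '[{"dx": 0, "dy": 0, "dz": 0.6, "wx": 0.46, "wy": -0.08, "wz": -1.01, "hand": 0}, {"dx": -0.02, "dy": -0.04, "dz": 1.2, "wx": 0.46, "wy": -0.08, "wz": -1.01, "hand": 0}, {"dx": -0.02, "dy": -0.09, "dz": 1.8, "wx": 0.46, "wy": -0.08, "wz": -1.01, "hand": 0}, {"dx": -0.02, "dy": -0.09, "dz": 2.24, "wx": 0.46, "wy": -0.08, "wz": -1.01, "hand": 0}, {"dx": -0.02, "dy": -0.09, "dz": 2.24, "wx": 0.46, "wy": -0.08, "wz": -1.01, "hand": 0}, {"dx": -0.02, "dy": -0.09, "dz": 2.24, "wx": 0.46, "wy": -0.08, "wz": -1.01, "hand": 0}]'

```text
clock: 5.7
eef_pos: [0.5507, 0.1531, 0.0881]
tool_rot: [-0.021, 1.0, -0.0, -0.0]
ft_force: [-0.0, 0.9, 0.4]
grip_width: 0.0001
grasp_force: 0.0
```

```bash
python3 -c "
from h import *
goal(-.075,0,.088);goal(.000,0,.088)"
```

```text
clk 5.7 F [-0.   0.9  0.4] d [ 0. -0.  0.] w [-0.01 -0.01 -0.07]
clk 5.7 F [-0.   0.9  0.4] d [-1.5   0.01 -0.  ] w [-0.01 -0.01 -0.07]
```

Call:
drive_tool --rows '[{"dx": -0.2, "dy": 0, "dz": 0, "wx": 0, "wy": 0, "wz": 0, "hand": 0}, {"dx": -0.4, "dy": 0, "dz": 0, "wx": 0, "wy": 0, "wz": 0, "hand": 0}, {"dx": -0.5, "dy": 0, "dz": 0, "wx": 0, "wy": 0, "wz": 0, "hand": 0}, {"dx": -0.6, "dy": 0, "dz": 0, "wx": 0, "wy": 0, "wz": 0, "hand": 0}, {"dx": -0.7, "dy": 0, "dz": 0, "wx": 0, "wy": 0, "wz": 0, "hand": 0}, {"dx": -0.8, "dy": 0, "dz": 0, "wx": 0, "wy": 0, "wz": 0, "hand": 0}, {"dx": -0.9, "dy": 0, "dz": 0, "wx": 0, "wy": 0, "wz": 0, "hand": 0}, {"dx": -1.0, "dy": 0, "dz": 0, "wx": 0, "wy": 0, "wz": 0, "hand": 0}, {"dx": -1.1, "dy": 0, "dz": 0, "wx": 0, "wy": 0, "wz": 0, "hand": 0}, {"dx": -1.2, "dy": 0, "dz": 0, "wx": 0, "wy": 0, "wz": 0, "hand": 0}, {"dx": -1.3, "dy": 0, "dz": 0, "wx": 0, "wy": 0, "wz": 0, "hand": 0}, {"dx": -1.4, "dy": 0, "dz": 0, "wx": 0, "wy": 0, "wz": 0, "hand": 0}, {"dx": -1.5, "dy": 0, "dz": 0, "wx": 0, "wy": 0, "wz": 0, "hand": 0}, {"dx": -1.56, "dy": 0, "dz": 0, "wx": 0, "wy": 0, "wz": 0, "hand": 0}, {"dx": -1.56, "dy": 0, "dz": 0, "wx": 0, "wy": 0, "wz": 0, "hand": 0}, {"dx": -1.56, "dy": 0, "dz": 0, "wx": 0, "wy": 0, "wz": 0, "hand": 0}, {"dx": -1.56, "dy": 0, "dz": 0, "wx": 0, "wy": 0, "wz": 0, "hand": 0}]'

```text
clock: 7.4
eef_pos: [0.6283, 0.1565, 0.0878]
tool_rot: [-0.021, 1.0, -0.0, -0.0]
ft_force: [-0.5, -0.3, -0.6]
grip_width: 0.0004
grasp_force: 0.0
```

```bash
python3 -c "
from h import *
goal(-.16,0,.12)
bot.camera('scene');im=bot.camera('scene')
cv2.imwrite('pics/s2.png',cv2.resize(im[120:320,220:420,::-1],(600,600),interpolation=cv2.INTER_CUBIC))"
```

```text
clk 7.4 F [-0.5 -0.3 -0.6] d [ 3.26 -0.01 -0.64] w [-0.01 -0.01 -0.07]
```

View pics/s2.png

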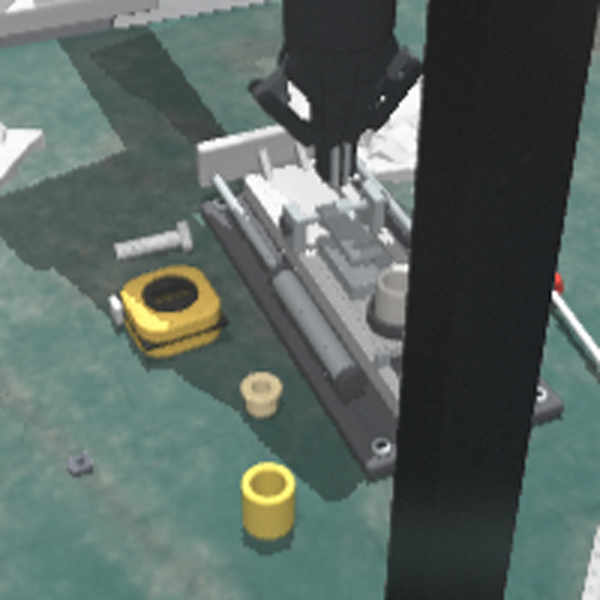

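The pawl now lies on the step, seen at crop (350,230) in front of the fingertip. The shuttle is still home. Next I retreat behind the push bar.

Call:
drive_tool --rows '[{"dx": 0, "dy": 0, "dz": -0.64, "wx": 0, "wy": 0, "wz": -0.07, "hand": 0}, {"dx": 0.8, "dy": -0.1, "dz": -0.64, "wx": 0, "wy": 0, "wz": -0.07, "hand": 0}, {"dx": 1.6, "dy": -0.24, "dz": -0.64, "wx": 0, "wy": 0, "wz": -0.07, "hand": 0}, {"dx": 2.4, "dy": -0.24, "dz": -0.64, "wx": 0, "wy": 0, "wz": -0.07, "hand": 0}, {"dx": 3.26, "dy": -0.24, "dz": -0.64, "wx": 0, "wy": 0, "wz": -0.07, "hand": 0}, {"dx": 3.26, "dy": -0.24, "dz": -0.64, "wx": 0, "wy": 0, "wz": -0.07, "hand": 0}, {"dx": 3.26, "dy": -0.24, "dz": -0.64, "wx": 0, "wy": 0, "wz": -0.07, "hand": 0}, {"dx": 3.26, "dy": -0.24, "dz": 0.1, "wx": 0, "wy": 0, "wz": -0.07, "hand": 0}, {"dx": 3.26, "dy": -0.24, "dz": 0.6, "wx": 0, "wy": 0, "wz": -0.07, "hand": 0}, {"dx": 3.26, "dy": -0.24, "dz": 0.9, "wx": 0, "wy": 0, "wz": -0.07, "hand": 0}, {"dx": 3.26, "dy": -0.24, "dz": 0.9, "wx": 0, "wy": 0, "wz": -0.07, "hand": 0}, {"dx": 3.26, "dy": -0.24, "dz": 0.9, "wx": 0, "wy": 0, "wz": -0.07, "hand": 0}]'

```text
clock: 8.7
eef_pos: [0.4678, 0.1379, 0.0433]
tool_rot: [-0.024, 1.0, -0.0, 0.0]
ft_force: [-0.2, -0.1, 0.5]
grip_width: 0.0
grasp_force: 0.0
```

```bash
python3 -c "
from h import *
goal(-.1285,-.012,.043);goal(-.0835,-.012,.043)"
```

```text
clk 8.7 F [-0.2 -0.1  0.5] d [-0.6  -0.02  0.01] w [-0.    0.01 -0.  ]
clk 8.7 F [-0.2 -0.1  0.5] d [-1.5  -0.02  0.01] w [-0.    0.01 -0.  ]
```

Call:
drive_tool --rows '[{"dx": -0.2, "dy": -0.01, "dz": 0, "wx": 0, "wy": 0, "wz": 0, "hand": 0}, {"dx": -0.35, "dy": -0.02, "dz": 0, "wx": 0, "wy": 0, "wz": 0, "hand": 0}, {"dx": -0.45, "dy": -0.02, "dz": 0, "wx": 0, "wy": 0, "wz": 0, "hand": 0}, {"dx": -0.55, "dy": -0.02, "dz": 0, "wx": 0, "wy": 0, "wz": 0, "hand": 0}, {"dx": -0.65, "dy": -0.02, "dz": 0, "wx": 0, "wy": 0, "wz": 0, "hand": 0}, {"dx": -0.75, "dy": -0.02, "dz": 0, "wx": 0, "wy": 0, "wz": 0, "hand": 0}, {"dx": -0.85, "dy": -0.02, "dz": 0, "wx": 0, "wy": 0, "wz": 0, "hand": 0}, {"dx": -0.95, "dy": -0.02, "dz": 0, "wx": 0, "wy": 0, "wz": 0, "hand": 0}, {"dx": -1.05, "dy": -0.02, "dz": 0, "wx": 0, "wy": 0, "wz": 0, "hand": 0}, {"dx": -1.15, "dy": -0.02, "dz": 0, "wx": 0, "wy": 0, "wz": 0, "hand": 0}, {"dx": -1.25, "dy": -0.02, "dz": 0, "wx": 0, "wy": 0, "wz": 0, "hand": 0}, {"dx": -1.25, "dy": -0.02, "dz": 0, "wx": 0, "wy": 0, "wz": 0, "hand": 0}, {"dx": -1.25, "dy": -0.02, "dz": 0, "wx": 0, "wy": 0, "wz": 0, "hand": 0}]'

```text
clock: 10.0
eef_pos: [0.5261, 0.1394, 0.0424]
tool_rot: [-0.024, 1.0, -0.0, -0.003]
ft_force: [-6.1, -0.5, 4.1]
grip_width: -0.0001
grasp_force: 3.1
```

```bash
python3 -c "
from h import *
goal(-.0835,-.012,.043)"
```

```text
clk 10.0 F [-6.1 -0.5  4.1] d [-0.33  0.01 -0.01] w [-0.01 -0.07  0.01]
```

Call:
drive_tool --rows '[{"dx": -0.1, "dy": 0, "dz": 0, "wx": 0, "wy": 0, "wz": 0, "hand": 0}, {"dx": -0.2, "dy": 0, "dz": 0, "wx": 0, "wy": 0, "wz": 0, "hand": 0}, {"dx": -0.3, "dy": 0, "dz": 0, "wx": 0, "wy": 0, "wz": 0, "hand": 0}, {"dx": -0.4, "dy": 0, "dz": 0, "wx": 0, "wy": 0, "wz": 0, "hand": 0}, {"dx": -0.5, "dy": 0, "dz": 0, "wx": 0, "wy": 0, "wz": 0, "hand": 0}, {"dx": -0.55, "dy": 0, "dz": 0, "wx": 0, "wy": 0, "wz": 0, "hand": 0}, {"dx": -0.55, "dy": 0, "dz": 0, "wx": 0, "wy": 0, "wz": 0, "hand": 0}, {"dx": -0.55, "dy": 0, "dz": 0, "wx": 0, "wy": 0, "wz": 0, "hand": 0}, {"dx": -0.55, "dy": 0, "dz": 0, "wx": 0, "wy": 0, "wz": 0, "hand": 0}]'

```text
clock: 10.9
eef_pos: [0.5521, 0.1406, 0.0422]
tool_rot: [-0.025, 1.0, -0.001, -0.004]
ft_force: [-9.3, -0.9, 6.2]
grip_width: -0.0001
grasp_force: 4.7
```

```bash
python3 -c "
from h import *
goal(-.0835,-.012,.043)
im=bot.camera('scene')
cv2.imwrite('pics/s3.png',cv2.resize(im[120:320,220:420,::-1],(600,600),interpolation=cv2.INTER_CUBIC))"
```

```text
clk 10.9 F [-9.3 -0.9  6.2] d [ 0.19  0.01 -0.02] w [-0.01 -0.1   0.01]
```

View pics/s3.png

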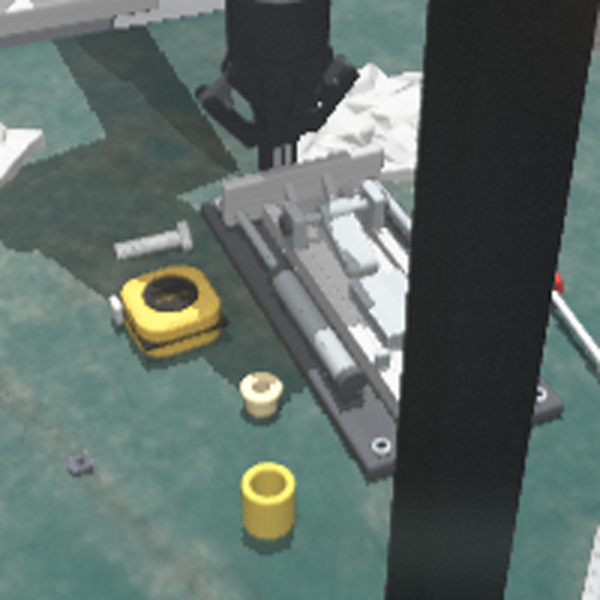

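The pawl nose at crop (360,265) has dropped behind the step, whose edge is at (375,290). Now I let go gently.

Call:
drive_tool --rows '[{"dx": 0.1, "dy": 0, "dz": 0, "wx": 0, "wy": 0, "wz": 0, "hand": 0}, {"dx": 0.2, "dy": 0, "dz": 0, "wx": 0, "wy": 0, "wz": 0, "hand": 0}, {"dx": 0.3, "dy": 0, "dz": 0, "wx": 0, "wy": 0, "wz": 0, "hand": 0}, {"dx": 0.4, "dy": 0, "dz": 0, "wx": 0, "wy": 0, "wz": 0, "hand": 0}, {"dx": 0.5, "dy": 0, "dz": 0, "wx": 0, "wy": 0, "wz": 0, "hand": 0}, {"dx": 0.6, "dy": 0, "dz": 0, "wx": 0, "wy": 0, "wz": 0, "hand": 0}, {"dx": 0.8, "dy": 0, "dz": 0, "wx": 0, "wy": 0, "wz": 0, "hand": 0}, {"dx": 1.2, "dy": 0, "dz": 0, "wx": 0, "wy": 0, "wz": 0, "hand": 0}, {"dx": 1.8, "dy": 0, "dz": 0, "wx": 0, "wy": 0, "wz": 0, "hand": 0}, {"dx": 1.8, "dy": 0, "dz": -1, "wx": 0, "wy": 0, "wz": 0, "hand": 0}, {"dx": 1.8, "dy": 0, "dz": -2, "wx": 0, "wy": 0, "wz": 0, "hand": 0}, {"dx": 1.8, "dy": 0, "dz": -2, "wx": 0, "wy": 0, "wz": 0, "hand": 0}, {"dx": 1.8, "dy": 0, "dz": -2, "wx": 0, "wy": 0, "wz": 0, "hand": 0}]'

```text
clock: 12.25
eef_pos: [0.4672, 0.137, 0.1447]
tool_rot: [-0.024, 1.0, 0.0, 0.002]
ft_force: [-0.3, -0.3, -0.3]
grip_width: -0.0003
grasp_force: 0.0
```

```bash
python3 -c "
from h import *
goal(-.0835,-.012,.043)
im=bot.camera('scene');t=bot.camera('top')
z=lambda a:cv2.resize(a[:,:,::-1],(400,400),interpolation=cv2.INTER_CUBIC)
cv2.imwrite('pics/s4.png',np.hstack([z(im[120:320,220:420]),z(t[120:320,220:420])]))"
```

```text
clk 12.25 F [-0.3 -0.3 -0.3] d [-1.5  -0.    2.04] w [0.01 0.05 0.  ]
```

View pics/s4.png

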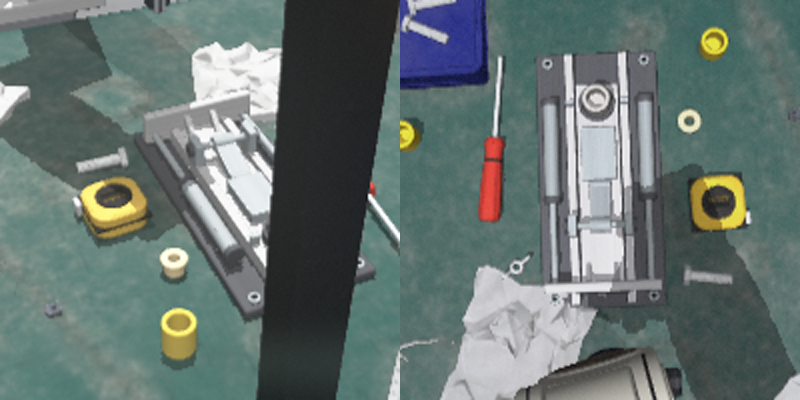

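The shuttle rests about 40 mm from home against the pawl, the cup is upright in its nest at (597,97), the bystanders are unmoved and the arm is clear.

```bash
python3 -c "
from h import *
print(bot.job_done())"
```

```text
the job is handed in; nothing more can be done
None
```

The shuttle is latched about 40 mm from home at the middle station, with the cup untouched in its nest and the bystanders where they were; I handed the job in at about 12.4 s.

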